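# Move a filter cartridge from the air sampler to the reader

### The job

The filter cartridge in the air sampler has taken its sample: pinch its two spring tabs together, draw it up out of the sampler, and put it in the reader's socket, pressed down fully home against the sprung plate so that both tabs spring out and lock it in upright. Be gentle with it: do not pull or press it in either socket with more than about 25 N. Leave the other things on the bench where they are, and let go of the cartridge at the end.

Things in the scene. Friction and masses are not known exactly. Their poses are not given: they have to be found in the camera images.
- cartridge: the filter cartridge, grey with white tabs, 91 mm high, 90 to 160 g. Origin: centre of its underside; z up its length, y from tab to tab; same either way round. Foot (z 0 to 40 mm): 40 mm (x) by 42 mm (y). Above it a neck 24 x 18 mm with a cap 32 x 28 mm (z 86 to 91). Beside the neck, at +y and -y, stand two sprung tabs with ribbed thumb pads
- cartridge_grip (a point): point midway between the two thumb pads, 66 mm above the cartridge's origin, same axes. The pads are 22 mm wide (x), at 48 to 84 mm above the origin; pinched along y, they measure 48 mm over their outer faces when free and 36 mm when right in, at their stops
- tab_left (a joint): how far the tab at +y is pinched in: 0 free to 0.006 m (its stop); spring 4 N free, 9 N at the stop. A square lug on it (z 22 to 30 mm, flat above and below) reaches 26.5 mm from the cartridge's centre when free, 20.5 mm at the stop; it catches under a socket's lip (opening 22.5 mm from centre) and passes, out or in, only with the tab at its stop or nearly
- tab_right (a joint): the same for the tab at -y
- sampler: the air sampler, fixed, grey: an open-topped socket 60 x 72 mm in front (rim 55 mm above the bench), a housing with a round steel intake behind it (x 32 to 157 mm, 100 mm wide, 70 mm high). Origin: on the bench under the socket's centre; z up, y across. At the start the cartridge stands locked in it, tabs along y, its origin 12 mm above the bench
- reader: the reader, fixed, white: an open-topped socket 60 x 72 mm in front, a desk-like console with a sloped dark screen behind it (x 75 to 165 mm, 100 mm wide, 85 mm high). Origin: on the bench under the socket's centre; z up, y across. The well is 43 mm (x) by 45 mm (y) with a funnel mouth widening it by 4 mm all round; the cartridge goes in with its tabs along y
- reader_foot (a point): point on the reader's base, 12 mm above its origin, same axes. The socket stands over it on a steel height-adjusting pillar, so its height is told by no pose and must be felt or seen: rim 68 to 92 mm above the bench; the locked cartridge has its origin 42 mm below the rim (26 to 50 mm above the bench). The socket keeps its height under pushes below 80 N
- reader_plate (a joint): how far the sprung plate at the bottom of the reader's socket is pressed down: 0 free (its top 36 mm below the rim), 0.006 m where the cartridge's lugs just pass under the lips, 0.009 m hard stop. Spring 2.2 N at 0, 4.6 N at 0.006, 5.8 N at 0.009; it lifts the cartridge again if the tabs have not locked
- well_plate: bystander, to be left alone: clear multi-well plate, 128 x 86 x 14 mm; origin in the middle of its underside
- marker: bystander, to be left alone: marker pen lying flat, 130 mm long; origin in the middle of its underside
- jar: bystander, to be left alone: small lidded jar, 48 mm across, 55 mm high; origin in the middle of its underside
- bottle: bystander, to be left alone: bottle, 66 mm across, 160 mm high; origin in the middle of its underside
- tip_box: bystander, to be left alone: pipette-tip box, 120 x 84 x 60 mm; origin in the middle of its underside
- slide_box: bystander, to be left alone: cardboard box of glass slides, 90 x 85 x 38 mm; origin in the middle of its underside
- tape: bystander, to be left alone: roll of paper tape, 84 mm across, 20 mm high; origin in the middle of its underside
Things that resemble listed ones, but are neither listed nor needed, are in the scene too. Leave any red look-alike of the sampler alone.

How it is judged:
By the outcome, as a careful person would: the job done as asked, in the order asked, and still so for the second after the job is handed in, with the robot touching nothing.
It also fails if it takes over 51 s, if anything falls off the work surface, if the arm or the gripper's body presses on something with over 40 N, if the wrist force passes 120 N, or if a joint passes its speed limit or range.

### The arm

A 6-joint arm with a two-finger parallel gripper is mounted at the origin on the work surface. World frame = base frame: x ahead of the robot, y to its left, z up, the work surface at z = 0. Lengths are in m, angles in rad, forces in N, time in s.
With the tool pointing down it reaches from about 0.3 to 0.825 m from the base axis. Payload 5.4 kg.
Tool frame: the origin (TCP) lies midway between the tips of the shut fingers; the grasp point (between the pads) lies 19 mm behind it; z points along the fingers, y is the line along which they close (so a half turn about z gives the same grasp; the last joint's range is limited). The gripper opens to 92 mm and grips with 3 to 60 N. Pads are 20 mm wide; open, the fingers measure 128 mm over their backs; the gripper's body (75 mm by 189 mm) begins 69 mm behind the grasp point.
Start: joints at [0.961, 0.158, 1.597, -0, 1.386, -0.21], TCP at [0.224, 0.53, 0.215] pointing down, gripper open.
Joint ranges: [-2.91, 2.91], [-0.94, 2.29], [0.18, 2.7], [-1.29, 4.43], [0.17, 2.64], [-3, 3]. Speed limits (rad/s): [2.57, 2.57, 3.14, 3.14, 3.14, 3.14].

### API

Orientations are given as a rotation vector (axis times angle).
In Python, from plant import bot gives the robot as it stands. Calls block until the motion is done:
- bot.reach(position, orientation): joint-space move of the TCP to a pose.
- bot.line_to(position, v=0.15, frame=None): straight line of the TCP; frame=None keeps the orientation; v is the mean speed in m/s.
- bot.move_j(angles): joint-space move.
- bot.gripper_to(opening, squeeze=None): finger opening in m; squeeze is the grip in N (None keeps the last); returns when the fingers have stopped.
- bot.wait(seconds).
- bot.solve_ik(position, orientation): joint angles nearest the present ones, or None.
- bot.camera(name): name is "scene" or "side" or "wrist"; returns the picture (420x560x3 uint8, red, green, blue); there is no depth.
- bot.camera_info(name): a dict with "mtx" (3x3 intrinsics, pixels), "camera_from_world" (4x4, takes a point from world to camera coordinates); the wrist camera has in their place "T_tool_cam" (4x4, takes a point from camera to tool coordinates, whose origin is the TCP and whose axes are the flange's). Camera axes: x right, y down, z forward; pixel columns grow to the right and rows downward; lengths in m; the calibration is good to about 2 mm. A picture is of the moment at which its call begins: read the wrist's pose just before it. camera_info takes no time and is no camera call.
A pose or a line that the arm cannot do raises bot.PlanningError and nothing moves.
- bot.hand_in(): hands the job in; it is judged then, once.
Trained networks look in the newest picture that a camera, given by its name, has taken for a name from the list of things; names that differ only in an ending like _2 or _b are one class to them, and where a whole thing is asked for, a point or a joint stands for the part that bears it (a point fixed in the world has none). Each returns a list of dicts, best first, with "score" (0 to 1); they miss things now and then, are a little off and sometimes report something else, mostly with a low value. They report only what shows in the picture. A call takes as long as a camera call. They do not tell look-alikes from the thing itself.
- bot.search_frame(camera, thing): "rect" ([left, top, width, height] in pixels, round what is visible of it).
- bot.trace(camera, thing): "region" (420x560 bool, what is visible of it) and "rect" ([left, top, width, height] in pixels, round what is visible of it).
- bot.place_of(camera, thing): "uv" ([column, row] in pixels: a listed point, or the origin of a listed thing).
Readings, each from a call of its own:
- bot.get_t(): time.
- bot.get_joint_pos(): joint angles.
- bot.get_dq(): joint speeds.
- bot.get_tau(): joint torques, N m.
- bot.get_tool_pos(): TCP position.
- bot.get_eef_rot(): TCP orientation.
- bot.get_force(): force on the tool from outside, world axes, zero at the start.
- bot.get_torque(): the same for the moment, N m.
- bot.get_width(): finger opening in m.
- bot.get_gripper_force(): force on a finger pad.
Only numpy, scipy, OpenCV 4.12 (cv2) and the standard library are available. Lean on these libraries where they do the work, as an engineer would, in place of code of your own. Each camera call takes 0.05 s, during which the arm holds its last target. There are 200 camera calls.

## Working session

There is one attempt and no reset: what is moved stays moved. The work goes in short steps, each a Python script; the robot and the scene stay as the last script left them, time stands still between calls to the robot, and variables do not carry over. Pictures are saved under pics/ and viewed, at most 10 in all, crops included, and the job is handed in when it is done.

```bash
mkdir -p pics; ls; cat > h.py <<'E'
import numpy as np, cv2
from plant import bot
from scipy.spatial.transform import Rotation as R
def save(n,im): cv2.imwrite(f'pics/{n}.png',im[:,:,::-1])
def cam(name):
    i=bot.camera_info(name); K=np.array(i['mtx'])
    if 'T_tool_cam' in i:
        T=np.eye(4);T[:3,:3]=R.from_rotvec(bot.get_eef_rot()).as_matrix();T[:3,3]=bot.get_tool_pos()
        W=T@np.array(i['T_tool_cam'])
    else: W=np.linalg.inv(np.array(i['camera_from_world']))
    return K,W
def atz(c,uv,z):
    K,W=c; d=W[:3,:3]@np.linalg.solve(K,[uv[0],uv[1],1]); o=W[:3,3]
    return o+d*(z-o[2])/d[2]
def proj(c,p):
    K,W=c; q=K@(np.linalg.inv(W)@np.append(p,1))[:3]; return q[:2]/q[2]
E
python3 - <<'E'
from h import *
for n in ['scene','side']:
    c=cam(n); im=bot.camera(n); save(n+'0',im)
    print(n,c[1][:3,3].round(3),c[1][:3,2].round(2))
    for t,z in [('cartridge',.012),('cartridge_grip',.078),('sampler',0),('reader',0),('reader_foot',.012)]:
        for r in bot.place_of(n,t)[:3]: print(t,np.round(r['uv'],1),round(r['score'],2),atz(c,r['uv'],z).round(3))
print(bot.get_t(),bot.get_eef_rot(),cam('wrist')[1].round(3),np.array(bot.camera_info('wrist')['T_tool_cam']).round(3))
E
```

```text
pics
scene [1.386 0.462 0.736] [-0.78 -0.3  -0.55]
cartridge [298.5 228. ] 0.72 [0.442 0.178 0.012]
cartridge_grip [297.2 209.4] 0.72 [0.444 0.173 0.078]
cartridge_grip [385.8 294.6] 0.29 [0.699 0.455 0.078]
sampler [218.8 180.4] 0.92 [ 0.244 -0.183  0.   ]
sampler [476.9 230. ] 0.76 [0.267 0.668 0.   ]
sampler [296.8 228.5] 0.59 [0.431 0.169 0.   ]
reader [246. 213.] 0.7 [ 0.404 -0.008  0.   ]
reader [173.4 226. ] 0.56 [ 0.54  -0.189  0.   ]
reader_foot [172.3 221.6] 0.72 [ 0.535 -0.194  0.012]
side [-0.095 -0.504  0.93 ] [ 0.48  0.51 -0.71]
cartridge [254.9 213.4] 0.7 [0.438 0.179 0.012]
cartridge_grip [257.7 200.6] 0.68 [0.442 0.167 0.078]
sampler [287.1 326.5] 0.75 [ 0.25  -0.179  0.   ]
sampler [139.5 164.6] 0.66 [0.28 0.67 0.  ]
sampler [257.1 217.9] 0.62 [0.438 0.168 0.   ]
reader [360.7 270.4] 0.57 [ 0.532 -0.193  0.   ]
reader_foot [363.6 269.7] 0.6 [ 0.532 -0.201  0.012]
0.6 [-6.23819521e-01 -3.07900491e+00 -2.86938418e-06] [[ 0.39   0.884  0.257  0.151]
 [ 0.921 -0.374 -0.11   0.559]
 [-0.001  0.28  -0.96   0.385]
 [ 0.     0.     0.     1.   ]] [[-0.    -0.96  -0.28   0.079]
 [ 1.    -0.    -0.001 -0.001]
 [ 0.001 -0.28   0.96  -0.17 ]
 [ 0.     0.     0.     1.   ]]
```

View pics/scene0.png

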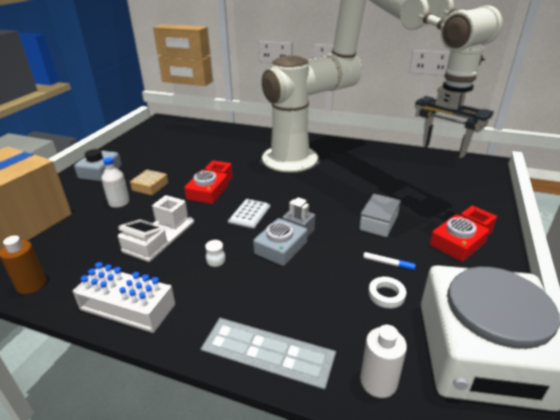

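View pics/side0.png

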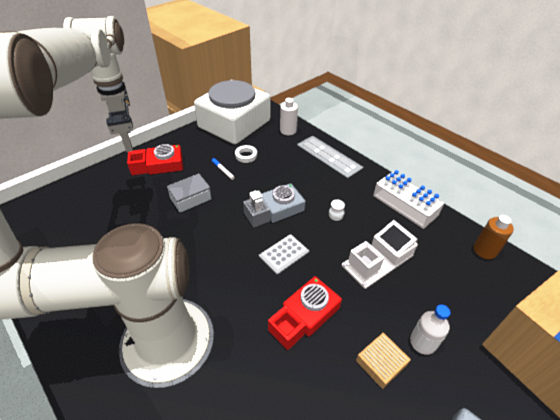

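The grey sampler with the cartridge is at scene (297,225) / side (257,205). The white reader's socket is at scene (170,213) / side (364,260), and its screen is behind it. The red look-alikes stay out of it. Next I'll get the yaw angles from the intake and screen pixels, then look from above the cartridge.

```bash
cat >> h.py <<'E'
def down(yaw): # tool z down, tool y along world direction yaw+90 (mod pi)
    x=np.array([np.cos(yaw),np.sin(yaw),0]); z=np.array([0,0,-1.]); y=np.cross(z,x)
    return R.from_matrix(np.c_[x,y,z]).as_rotvec()
E
python3 - <<'E'
from h import *
a=np.array([.443,.17]); b=np.array([.533,-.197])
for n,i,s in [('scene',(279,231),(143,233)),('side',(284,193),(396,240))]:
    c=cam(n); p=atz(c,i,.073)[:2]; q=atz(c,s,.075)[:2]
    print(n,p,q,np.arctan2(*(p-a)[::-1]),np.arctan2(*(q-b)[::-1]))
yaw=np.arctan2(*(p-a)[::-1])
for k in (0,np.pi):
    for nm,P,yy in [('s',[.443,.17,.059],yaw),('r',[.533,-.197,.1],np.arctan2(*(q-b)[::-1]))]:
        print(nm,k,bot.solve_ik(P,down(yy+k)))
E
```

```text
scene [0.55135211 0.15646203] [ 0.68013427 -0.18337806] -0.12430004442419798 0.09231853135563946
side [0.53194906 0.14188722] [ 0.64129159 -0.21854689] -0.30612010705128795 -0.19640598105081908
s 0 [ 1.10960149e-01  8.73507818e-02  2.00771508e+00 -4.44089210e-16
  1.04652679e+00  1.98787658e+00]
r 0 [-0.56663321  0.25569974  1.72161013  0.          1.16428278  1.20056909]
s 3.141592653589793 [ 1.10960149e-01  8.73507818e-02  2.00771508e+00 -4.44089210e-16
  1.04652679e+00 -1.15371607e+00]
r 3.141592653589793 [-5.66633214e-01  2.55699741e-01  1.72161013e+00 -4.44089210e-16
  1.16428278e+00 -1.94102356e+00]
```

```bash
python3 - <<'E'
from h import *
o=down(np.pi-.2)
bot.reach([.43,.172,.25],o)
c=cam('wrist'); im=bot.camera('wrist'); save('w1',im)
for t,z in [('cartridge',.012),('cartridge_grip',.078),('sampler',0)]:
    for r in bot.place_of('wrist',t)[:2]: print(t,np.round(r['uv'],1),round(r['score'],2),atz(c,r['uv'],z).round(4))
print(bot.get_t(),bot.get_tool_pos(),c[1].round(3))
np.save('w1.npy',c[1])
E
```

```text
cartridge [284.  186.8] 0.69 [0.438  0.1721 0.012 ]
cartridge [ 48.3 296.4] 0.17 [ 0.5294 -0.196   0.012 ]
cartridge_grip [286.9 201.7] 0.79 [0.4413 0.1744 0.078 ]
sampler [286. 186.] 0.77 [0.4399 0.1745 0.    ]
2.3333 [0.42982618 0.17262382 0.24993048] [[ 0.198  0.941  0.274  0.352]
 [ 0.98  -0.19  -0.056  0.187]
 [-0.001  0.279 -0.96   0.42 ]
 [ 0.     0.     0.     1.   ]]
```

View pics/w1.png

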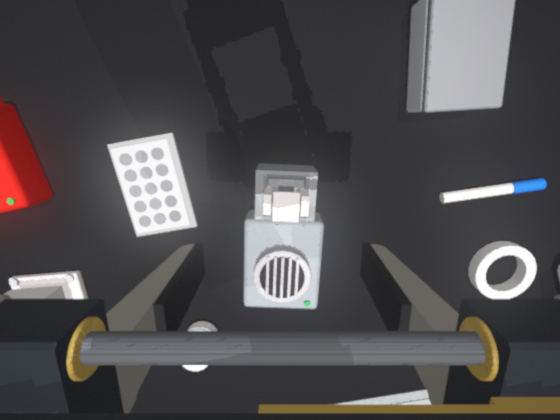

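The cartridge cap is at (286,207), standing in the socket, with the sampler housing at (244–322, 213–307). I'll get the yaw from the housing's top corners.

```bash
python3 - <<'E'
from h import *
c=(np.array(bot.camera_info('wrist')['mtx']),np.load('w1.npy'))
P=[atz(c,u,.07)[:2] for u in [(247,213),(323,214),(319,307),(244,306)]]
P=np.array(P);print(P.round(4))
for i in range(4):
    d=P[(i+1)%4]-P[i]; print(np.hypot(*d).round(4),np.arctan2(d[1],d[0]).round(3))
im=cv2.imread('pics/w1.png')[150:320,220:340]
cv2.imwrite('pics/w1c.png',cv2.resize(im,None,fx=3.5,fy=3.5,interpolation=2))
E
```

```text
[[0.4474 0.1264]
 [0.466  0.212 ]
 [0.586  0.1871]
 [0.5659 0.0947]]
0.0876 1.357
0.1226 -0.205
0.0945 -1.785
0.1226 2.88
```

View pics/w1c.png

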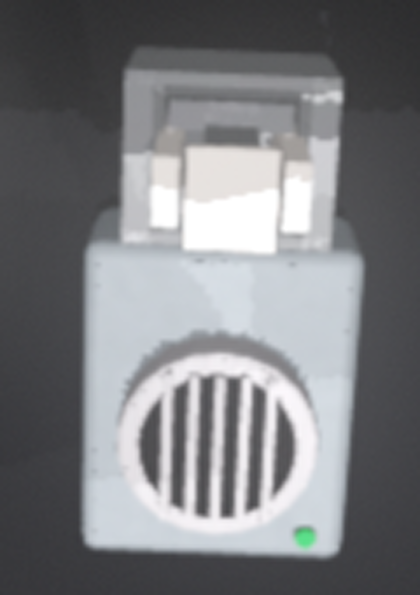

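```bash
python3 - <<'E'
from h import *
c=(np.array(bot.camera_info('wrist')['mtx']),np.load('w1.npy'))
f=lambda u,v,z:atz(c,(220+u/3.5,150+v/3.5),z)[:2].round(4)
C=[f(u,v,.103) for u,v in [(185,147),(278,147),(277,250),(183,250)]];print('cap',C,np.mean(C,0), np.hypot(*(C[1]-C[0])),np.hypot(*(C[2]-C[1])))
p=f(218,443,.075);d=p-np.mean(C,0);print('intake',p,np.hypot(*d),np.arctan2(d[1],d[0]))
print('rim far edge corners',f(125,70,.055),f(342,75,.055))
s=np.array([.44,.173]);a=-.21;
for x,y,z in [(0,0,.103),(-16,14,.103),(16,14,.103),(32,50,.07),(32,-50,.07),(157,50,.07),(157,-50,.07),(-30,36,.055),(-30,-36,.055)]:
    w=s+np.array([[np.cos(a),-np.sin(a)],[np.sin(a),np.cos(a)]])@[x/1e3,y/1e3]
    print(x,y,z,(proj(c,[*w,z])-[220,150])*3.5)
E
```

```text
cap [array([0.4218, 0.1632]), array([0.4272, 0.1899]), array([0.4583, 0.1838]), array([0.4527, 0.1561])] [0.44    0.17325] 0.02724059470716453 0.0316925858837678
intake [0.5325 0.1507] 0.09520899379785507 -0.23911960394620954
rim far edge corners [0.403  0.1456] [0.4188 0.2155]
0 0 0.103 [229.94033748 199.28478166]
-16 14 0.103 [278.55739342 147.08582982]
16 14 0.103 [275.82205347 251.02167477]
32 50 0.07 [377.74595897 266.4554425 ]
32 -50 0.07 [ 77.4081541  263.47740149]
157 50 0.07 [360.3832811  590.80616511]
157 -50 0.07 [ 85.95600277 588.26294061]
-30 36 0.055 [338.61706089  73.62418285]
-30 -36 0.055 [120.65338778  71.37914932]
```

```bash
python3 - <<'E'
from h import *
o=down(np.pi-.213); s=[.440,.1732]
bot.gripper_to(.075,22)
bot.reach([*s,.15],o); bot.line_to([*s,.061],v=.08)
f0=bot.get_force(); print('pre',bot.get_tool_pos(),f0)
bot.gripper_to(.03,22)
print('w',bot.get_width(),bot.get_gripper_force(),bot.get_force(),bot.get_t())
for k in range(1,4):
    bot.line_to([*s,.061+.004*k],v=.03); F=np.array(bot.get_force())-f0; print(F.round(2),bot.get_width())
    if abs(F[2])>12: break
E
```

```text
pre [0.44055348 0.17326739 0.06159189] [-0.11214112  0.36583034  0.02597885]
w 0.034361741897722925 21.91722571849823 [-0.90780646  0.48723499  2.72607223] 5.2167
[ 0.39 -0.52 -2.23] 0.03420042263313531
[-1.15 -0.22 -1.39] 0.034191931891390026
[-0.46  0.08 -0.88] 0.03426305829180788
```

Unlocked and free. Lift it clear and go look at the reader.

```bash
python3 - <<'E'
from h import *
bot.line_to([.440,.1732,.20],v=.15)
print('F',bot.get_force(),bot.get_width())
bot.reach([.56,-.195,.27],down(np.pi-.06)); bot.wait(.2)
c=cam('wrist'); im=bot.camera('wrist'); save('w2',im); np.save('w2.npy',c[1])
for t,z in [('reader',0),('reader_foot',.012),('cartridge',.22),('cartridge_grip',.289)]:
    for r in bot.place_of('wrist',t)[:2]: print(t,np.round(r['uv'],1),round(r['score'],2),atz(c,r['uv'],z).round(4))
print(bot.get_t(),bot.get_tool_pos())
E
```

```text
F [ 0.14097046 -0.76811836 -0.94997617] 0.03435790278364351
reader [279.2 161.1] 0.89 [ 0.5383 -0.198   0.    ]
reader_foot [278.9 160.8] 0.71 [ 0.5363 -0.1982  0.012 ]
cartridge [428.9  44. ] 0.43 [ 0.4421 -0.0961  0.22  ]
cartridge_grip [286.5 270.3] 0.82 [ 0.5577 -0.1927  0.289 ]
cartridge_grip [ 98.  126.3] 0.41 [ 0.4796 -0.2753  0.289 ]
8.975 [ 0.56004756 -0.19469     0.27001437]
```

View pics/w2.png

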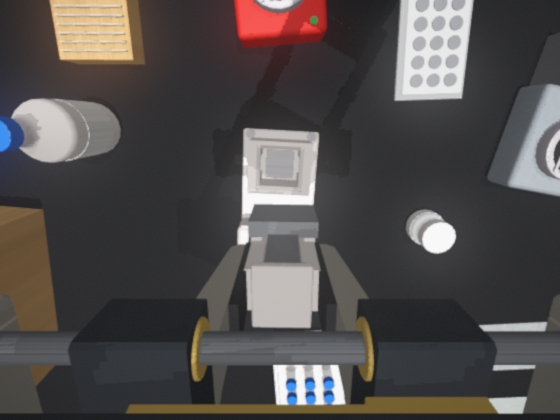

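The held cartridge is upright in the fingers at (284,270). The reader's socket rim spans (244–318, 129–193). I'll zoom in to get the corners.

```bash
python3 - <<'E'
import cv2
im=cv2.imread('pics/w2.png')[115:245,225:345]
cv2.imwrite('pics/w2c.png',cv2.resize(im,None,fx=4.5,fy=4.5,interpolation=2))
E
```

```text
(no output)
```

View pics/w2c.png

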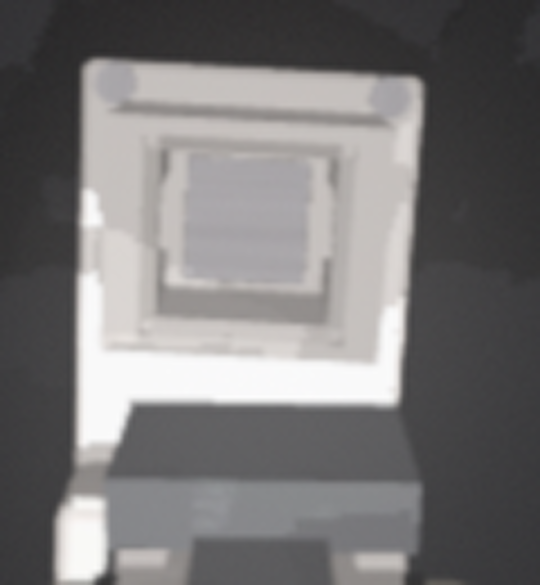

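```bash
cat > fit.py <<'E'
from h import *
from scipy.optimize import least_squares
c=(np.array(bot.camera_info('wrist')['mtx']),np.load('w2.npy'))
obs={(-30,-36):(110,110),(-30,36):(398,127),(30,36):(377,362),(30,-36):(102,347),
 (-25.5,-26.5):(143,135),(-25.5,26.5):(353,147),(25.5,26.5):(343,347),(25.5,-26.5):(138,333)}
def mod(p):
    x,y,a,h=p; o=[]
    for (u,v) in obs:
        u/=1e3;v/=1e3
        o.append((proj(c,[x+np.cos(a)*u-np.sin(a)*v,y+np.sin(a)*u+np.cos(a)*v,h])-[225,115])*4.5)
    return np.array(o)
O=np.array(list(obs.values()))
r=least_squares(lambda p:(mod(p)-O).ravel(),[.538,-.198,-.06,.08],loss='soft_l1',f_scale=4)
print(r.x.round(4),r.cost);print((mod(r.x)-O).round(1))
print('z at foot0',c[1][:3,3])
for h in (.068,.080,.092):
    q=least_squares(lambda p:(mod([*p,h])-O).ravel(),r.x[:3],loss='soft_l1',f_scale=4);print(h,q.x.round(4),q.cost)
E
python3 fit.py
```

```text
[ 0.5367 -0.1968 -0.1156  0.0774] 26.170065734048073
[[-2.5  2.5]
 [-1.6  2.2]
 [ 0.2  1. ]
 [-0.8  0.7]
 [ 2.1 -1.9]
 [ 4.  -1.7]
 [-0.9 -2.8]
 [ 0.3 -0.2]]
z at foot0 [ 0.48072027 -0.19035085  0.43997107]
0.068 [ 0.5381 -0.197  -0.1136] 77.29801821477528
0.08 [ 0.5363 -0.1967 -0.1159] 30.470239977741464
0.092 [ 0.5346 -0.1966 -0.1175] 154.66950312792451
```

```bash
python3 - <<'E'
from h import *
x,y,a=.5367,-.1968,-.1156
bot.reach([x,y,.16],down(np.pi+a)); bot.line_to([x,y,.135],v=.1); bot.wait(.2)
def F():
    f=[]
    for _ in range(4): f.append(bot.get_force()); bot.wait(.02)
    return np.mean(f,0)
f0=F(); print('f0',f0,bot.get_tool_pos(),bot.get_t())
for z in list(np.arange(.129,.095,-.004))+list(np.arange(.094,.0795,-.001)):
    bot.line_to([x,y,z],v=.04); f=F()-f0; print(round(z,4),np.round(bot.get_tool_pos(),4),f.round(2))
    if f[2]>8 or np.hypot(*f[:2])>8: break
print(bot.get_t(),bot.get_width())
E
```

```text
f0 [-0.04299613  0.16046466 -1.43243205] [ 0.53717256 -0.19705138  0.13579392] 10.1667
0.129 [ 0.5366 -0.1967  0.1288] [ 0.02 -0.35  0.43]
0.125 [ 0.5366 -0.1968  0.1249] [ 0.16 -0.38 -0.18]
0.121 [ 0.5366 -0.1968  0.1209] [-0.02 -0.1   0.1 ]
0.117 [ 0.5366 -0.1967  0.1169] [ 0.28 -0.21  0.03]
0.113 [ 0.5366 -0.1968  0.1129] [-0.   -0.13 -0.  ]
0.109 [ 0.5366 -0.1967  0.1088] [ 0.11  0.37 -0.24]
0.105 [ 0.5366 -0.1967  0.1049] [-0.19 -0.29  0.35]
0.101 [ 0.5367 -0.1967  0.1009] [-0.12 -0.15  0.25]
0.097 [ 0.5366 -0.1968  0.0969] [ 0.15 -0.32  0.6 ]
0.094 [ 0.5366 -0.1968  0.0939] [ 0.1  -0.29 -0.25]
0.093 [ 0.5368 -0.1968  0.0931] [ 0.38 -0.57  0.6 ]
0.092 [ 0.5368 -0.1969  0.0922] [-0.22  0.43  2.23]
0.091 [ 0.5368 -0.1969  0.0911] [0.21 0.08 2.73]
0.09 [ 0.5368 -0.1968  0.0901] [ 0.12 -0.14  2.91]
0.089 [ 0.5368 -0.1969  0.0891] [0.33 0.41 3.4 ]
0.088 [ 0.5368 -0.1969  0.0881] [0.37 0.42 3.65]
0.087 [ 0.5368 -0.1968  0.0871] [0.   0.03 4.27]
0.086 [ 0.5368 -0.1969  0.0861] [ 0.12 -0.05  4.79]
0.085 [ 0.5368 -0.1969  0.0851] [-0.03  0.71  5.29]
0.084 [ 0.5368 -0.1968  0.0841] [0.28 0.55 5.44]
0.083 [ 0.5369 -0.1968  0.0838] [-1.22  0.97  9.73]
16.8667 0.034154023651383446
```

Plate contact was felt at about 0.0925 and the hard stop at about 0.0838, as expected. Now I'll release just above the stop, opening in stages.

```bash
python3 - <<'E'
from h import *
x,y,a=.5367,-.1968,-.1156
bot.line_to([x,y,.084],v=.03)
for w in (.038,.042,.046): bot.gripper_to(w); print(w,bot.get_width(),bot.get_gripper_force(),np.round(bot.get_force(),2))
bot.gripper_to(.062); bot.wait(.3); print(bot.get_force(),bot.get_t())
bot.line_to([x,y,.16],v=.12); bot.wait(.2)
bot.reach([x+.02,y,.25],down(np.pi+a)); bot.wait(.2)
c=cam('wrist'); im=bot.camera('wrist'); np.save('w3.npy',c[1])
print([proj(c,[x,y,z]).round(1) for z in (.126,.129,.132)])
p=np.round(proj(c,[x,y,.1])).astype(int)
A=cv2.resize(im[p[1]-60:p[1]+60,p[0]-60:p[0]+60],(400,400))
for t,z in [('cartridge_grip',.101),('cartridge',.035)]:
    for r in bot.place_of('wrist',t)[:1]: print(t,np.round(r['uv'],1),round(r['score'],2),atz(c,r['uv'],z).round(4))
im=bot.camera('side'); c=cam('side');p=np.round(proj(c,[x,y,.1])).astype(int)
B=cv2.resize(im[p[1]-40:p[1]+40,p[0]-40:p[0]+40],(400,400))
save('w3',np.hstack([A,B])); print(bot.get_t())
E
```

```text
0.038 0.037749909773950936 7.797195464372635 [0.3  0.15 3.7 ]
0.042 0.04213979841403227 6.256050020456314 [-0.11  0.43  4.18]
0.046 0.045967084555362484 4.713611304759979 [-0.27  0.52  3.63]
[-0.12805538 -1.54101384  0.83340071] 18.6667
[array([280.4, 185.2]), array([280.4, 185.9]), array([280.4, 186.5])]
cartridge_grip [281.8 182.6] 0.6 [ 0.5393 -0.1958  0.101 ]
cartridge [280.1 169.1] 0.83 [ 0.5354 -0.1974  0.035 ]
20.5083
```

View pics/w3.png

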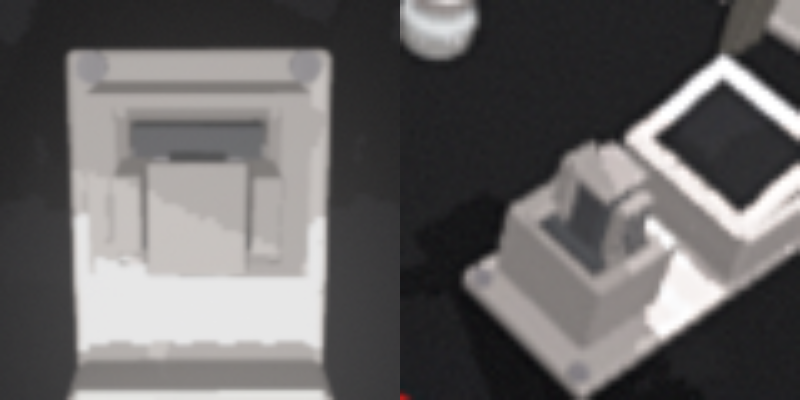

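The left half shows both tabs standing out symmetrically from the cap, at (120,215) and (268,215). The right half shows the cartridge upright and seated in the reader's socket. The pads still pressed with about 4.7 N at 46 mm opening, so both lugs sprang out under the lips.

```bash
python3 -c "
from plant import bot
print(bot.hand_in())"
```

```text
the job is handed in; nothing more can be done
None
```

The cartridge was moved from the sampler to the reader and pressed home, both tabs look sprung out and locked, the gripper has let go, and the job was handed in at about 20.5 s; I did not tug-test the lock, and the measured forces stayed below about 10 N.

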